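Draw a two-lane portion of foil balls and hold the spring slide open

ROBOT

A 7-joint arm with a two-finger parallel gripper is mounted at the origin on a cart in front of the work surface, level with it; the furniture and walls round the work are solid. World frame = base frame: x ahead of the robot, y to its left, z up, the work surface at z = 0. Lengths are in m, angles in degrees, forces in N, time in s.
With the tool pointing down it reaches from about 0.425 to 0.875 m from the base axis. Payload 4.7 kg.
Tool frame: the origin (TCP) lies between the finger pads; the fingertips stand 22 mm ahead of it and the grasp point (between the pads) lies 3 mm ahead of it; z points along the fingers, y is the line along which they close (so a half turn about z gives the same grasp; the last joint's range is limited). The gripper opens to 87 mm and grips with 3 to 60 N. Pads are 19 mm wide; open, the fingers measure 117 mm over their backs; the gripper's body (75 mm by 190 mm) begins 51 mm behind the grasp point.
Start: joints at [68.073, 18.392, -4.016, 83.108, 1.295, 78.541, -3.26], TCP at [0.251, -0.6, 0.245] pointing down, gripper open.
Joint ranges: [-163.93, 163.93], [-17.29, 119.83], [-79.2, 71.16], [3.27, 140.29], [-89.18, 269.18], [5.43, 117.66], [-154.24, 154.24]. Speed limits (degrees/s): [147.25, 147.25, 180, 180, 180, 180, 180].

INTERFACE

Orientations are given as [roll, pitch, yaw] about the fixed x, y, z axes, in that order (R = Rz(yaw) Ry(pitch) Rx(roll)).
In Python, from cell import env gives the robot as it stands.
- The arm moves only by the tool drive_tool, never from a script. Its argument "moves" is a list of rows, each a list of 3 entries, a list of its own where there are three numbers: the shift along the tool's x, y, z in mm, then the turn, a rotation vector about the tool's x, y, z in rad, then the closure, from 0 (fully open) to 1 (shut). In form: [[[x, y, z], [wx, wy, wz], jaw], ...]. A call has 1 to 12 rows; each row shifts and turns the commanded pose from where the row before left it, along the tool's axes as they then stand; what a row does not reach is not made up. A row lasts 1/12 s, in which the tool goes at most 41.7 mm and 7.16 degrees, less where a joint would pass 70% of its speed; a pose out of reach is approached as far as the arm can. A call with a gripper value outside its range is refused whole. The fingers move at their own pace and stop on an object; "newtons" is the grip in N (left out, the last holds). Time passes only in rows, so rows that do not move let the fingers close. It gives the time, the measured TCP pose, the force, the opening and the grip force at its end, in the units of the state.
- env.get_obs(): the state, without advancing time (a new reading comes with each control period).
- env.read_camera(name): name is "scene" or "top"; returns (picture, depth): 420x560x3 uint8, blue, green, red; 420x560 float32, m along the optical axis (not along the pixel's ray), 0 where there is no reading.
- env.get_calibration(name): a dict with "fx", "fy", "cx", "cy" (pixels), "T" (4x4, takes a point from camera to world coordinates). Camera axes: x right, y down, z forward; pixel columns grow to the right and rows downward; lengths in m; the calibration is good to about 2 mm. A picture is of the moment at which its call begins. get_calibration takes no time and is no camera call.
- env.sign_off(): hands the job in; it is judged then, once.
The state is a dict: "time_s": time; "qpos": joint angles; "joint_velocities": joint speeds; "effort": joint torques, N m; "tool_pos": TCP position; "tool_rot": TCP orientation; "force": force on the tool from outside, world axes, zero at the start; "wrist_torque": the same for the moment, N m; "grip_width": finger opening in m; "grasp_force": force on a finger pad.
Only numpy, scipy, OpenCV 4.12 (cv2) and the standard library are available. Lean on these libraries where they do the work, as an engineer would, in place of code of your own. Each camera call takes 0.05 s, during which the arm holds its last target. There are 200 camera calls.

TASK

The foil-ball dispenser is locked: turn its black lock knob counter-clockwise as far as it goes, then take the wooden handle and pull the spring-loaded portion slide out to the second line of the scale (the one with two dots), so that just the two lanes furthest from the handle run out into the dish and the lane next to the handle stays shut. The slide springs home if it is let go, so finish still holding the handle with the pointer on that line, because I am about to feed more balls into those lanes; leave the dish and the things around where they stand.

Things in the scene. Friction and masses are not known exactly. Their poses are not given: they have to be found in the camera images.
- dispenser: Pale wooden dispenser for foil-wrapped balls, fixed on the table. Origin: on the table top under the middle lane's mouth; z up; -x is its front (balls run out that way), -y the side of the pull handle, +y the side of the lock. Its 12 mm base spans y -0.268 to 0.162. Ramp: x 0 to 0.08, y -0.057 to 0.057, side boards 68 mm high at the mouth, rear board 83 mm; a short funnel lip in front of it reaches x -0.04.
- mouth (a point): Mouth of the middle lane, 48 mm up. Three lanes side by side, 30 mm clear each, middles at the dispenser's y +0.034, 0, -0.034, slope 10 degrees down to the front, two balls in each. An upright steel blade, part of the slide, shuts all three; pulled to -y it uncovers the lane at +0.034 (furthest from the handle) first, then the middle one, last the one at -0.034.
- gate (a joint): How far the portion slide is pulled out along the dispenser's -y, m: 0 = home (lanes shut), stop at 0.112. A spring draws it home: 3 N at 0, 8 N at 0.07. While locked it moves 2 mm at most. Pointer on the first line at 0.038 (one lane open), on the second at 0.072 (two lanes), on the third at 0.106 (all three).
- handle (a point): Middle of the slide's grip: a dark wooden paddle standing upright, 14 mm thick along the dispenser's y (the pull direction), 34 mm wide along x, from 54 to 108 mm above the table; this point is 82 mm up. Below it a 12 mm steel stem on a block with its top 35 mm up. With the slide home the side board is 61 mm from the paddle's face and lower than this point.
- pointer (a point): Tip of the small steel pointer at the slide's foot, 34 mm in front of the handle (towards the dispenser's -x); it travels over the scale plate.
- second_mark (a point): Where the pointer's tip is when exactly on the second line. The scale, an aluminium plate on the base at the handle side, has three black lines across it, 34 mm apart, marked with one, two and three dots; the second is the middle one, with two dots.
- lock_knob (a joint): Turn of the lock knob, rad, growing counter-clockwise seen from above: 0 = locked (bar along the dispenser's x, across the slide), stop at 1.45 = free (bar in line with the slide). It lifts a pin out of the slide, which is free from about 0.7 on. It starts between 0 and 0.2 and stays where it is left (friction 0.05 N m).
- knob_grip (a point): Middle of the lock knob's bar grip, on its vertical turning axis, 77 mm above the table. The bar is black, 44 mm long, 13 mm thick, from 61 to 91 mm above the table, on an aluminium block with its top 48 mm up. The ramp's side board is 73 mm from the axis and 68 mm high at the mouth.
- dish_center (a point): White porcelain dish, 98 x 113 mm and 31 mm high, open, standing loose on the table in front of the lane mouths, its long side along the dispenser's y; this point is the middle of its inner floor, 8 mm up.
- ball_1a_center (a point): Centre of a foil-wrapped chocolate ball, 24 mm across, 10 g, that waits first in the lane on the lock side.
- ball_1b_center (a point): Centre of a foil-wrapped chocolate ball, 24 mm across, 10 g, that waits second in the lane on the lock side.
- ball_2a_center (a point): Centre of a foil-wrapped chocolate ball, 24 mm across, 10 g, that waits first in the middle lane.
- ball_2b_center (a point): Centre of a foil-wrapped chocolate ball, 24 mm across, 10 g, that waits second in the middle lane.
- ball_3a_center (a point): Centre of a foil-wrapped chocolate ball, 24 mm across, 10 g, that waits first in the lane on the handle side.
- ball_3b_center (a point): Centre of a foil-wrapped chocolate ball, 24 mm across, 10 g, that waits second in the lane on the handle side.
- tin_1_mid (a point): Bystander: round cocoa tin, 64 mm across, 64 mm tall; point in its middle.
- tin_2_mid (a point): Bystander: round cocoa tin, 64 mm across, 64 mm tall; point in its middle.
- spool_mid (a point): Bystander: spool of ribbon lying flat, 53 mm across, 22 mm high; point in its middle.
- wafer_pack_mid (a point): Bystander: flat pack of wafers, 46 x 96 x 22 mm; point in its middle.
Not all that is in view belongs to the job. What is shaped like the part that bears dish_center but pink is not meant.

How it is judged (in metres and radians):
On the way, in this order (a step that is already met when the one before it is completed fails the run):
1. the lock knob is turned free (value of joint lock_knob above 1.2 rad), for 0.2 s.
2. the slide is held with its pointer on the second line (value of joint gate between 0.066 and 0.078 m and contact force between the fingers and gate above 2 N), for 0.3 s.
At the end, for the whole second after the job is handed in: Knob beyond 1.2 rad; fingers hold the slide still (over 2 N), pointer within 6 mm of the second line (66 to 78 mm out); the four balls of the lock-side and middle lanes lie in the dish, the two of the handle-side lane are still behind the blade (all of step 2 and velocity of joint gate between -0.01 and 0.01 m/s and value of joint lock_knob above 1.2 rad and horizontal distance between each of ball_1a_center, ball_1b_center, ball_2a_center, ball_2b_center and dish_center below 0.055 m and height (world z) of each of ball_1a_center, ball_1b_center, ball_2a_center, ball_2b_center below 0.05 m and x of each of ball_3a_center, ball_3b_center in the frame of dispenser above 0.004 m); the arm keeps its last pose, push and grip.
It fails at once if a ball of the lane next to the handle runs out (x of any of ball_3a_center, ball_3b_center in the frame of dispenser below 0 m).
It fails at once if the dish is shoved from its place (distance of dish_center from where it was at the start of the episode above 0.025 m).
It fails at once if a tin, the ribbon spool or the wafer pack is disturbed (distance of any of tin_1_mid, tin_2_mid, spool_mid, wafer_pack_mid from where it was at the start of the episode above 0.025 m).
It also fails if it takes over 54 s, if anything falls off the work surface, if the arm or the gripper's body presses on something with over 40 N, if the wrist force passes 120 N, or if a joint passes its speed limit or range.

## Working session

There is one attempt and no reset: what is moved stays moved. The work goes in short steps, Python scripts to look and compute and a tool call to move; the robot and the scene stay as the last step left them, time stands still between calls to the robot, and variables do not carry over. Pictures are saved under pics/ and viewed, at most 10 in all, crops included, and the job is handed in when it is done.

Besides the shell and the picture viewer there is one more tool, called after "Call:" in YAML: its name, and indented under it one key for each argument. drive_tool: Moves the arm, as the interface text tells. Its arguments: {"type":"object","properties":{"moves":{"type":"array"},"newtons":{"type":"number"}},"required":["moves"]}

```bash
mkdir -p pics; ls
python3 - <<'E'
from cell import env
import cv2,numpy as np
for n in("scene","top"):
    im,d=env.read_camera(n); cv2.imwrite(f"pics/{n}0.png",im); np.savez(f"{n}0.npz",im=im,d=d)
    c=env.get_calibration(n); print(n,c["fx"],c["fy"],c["cx"],c["cy"],np.round(c["T"],4).tolist(),(d>0).mean())
o=env.get_obs();print(o)
E
```

```text
pics
scene 530.1831971875571 530.1831971875571 280.25068954097435 203.58989962637477 [[-0.5969, -0.3833, 0.7048, -0.3406], [-0.802, 0.2595, -0.5381, 0.6595], [0.0234, -0.8864, -0.4623, 0.6663], [0.0, 0.0, 0.0, 1.0]] 0.9961904761904762
top 392.5174760355232 392.5174760355232 277.4852057291047 208.81662699590396 [[-0.028, -0.99, 0.1381, 0.3921], [-0.9994, 0.0249, -0.0239, -0.0089], [0.0202, -0.1387, -0.9901, 1.0196], [0.0, 0.0, 0.0, 1.0]] 0.9961649659863946
{'time_s': 0.1, 'qpos': array([68.0753444 , 18.43313791, -4.01414719, 83.16765828,  1.29505342,
       78.53976986, -3.25958464]), 'joint_velocities': array([-0.00095852, -0.10699858,  0.07220225, -0.13850288, -0.03066219,
       -0.00876095, -0.02774055]), 'effort': array([ 2.27233013e-04, -4.92575347e+01, -4.06006509e-01, -3.13399315e+01,
       -6.43957802e-02,  3.94710456e-02,  3.80793585e-05]), 'tool_pos': array([ 0.2509485 , -0.59911758,  0.24359186]), 'tool_rot': array([-1.79904660e+02,  5.89928770e-03,  2.27333617e+01]), 'force': array([ 0.43311256, -0.81873268, -0.16171204]), 'wrist_torque': array([ 0.01217743, -0.05330403,  0.00699757]), 'grasp_force': 0.0, 'grip_width': 0.0868489135895702}
```

View pics/scene0.png

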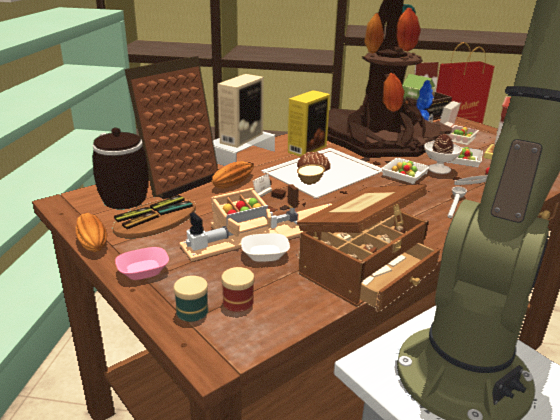

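View pics/top0.png

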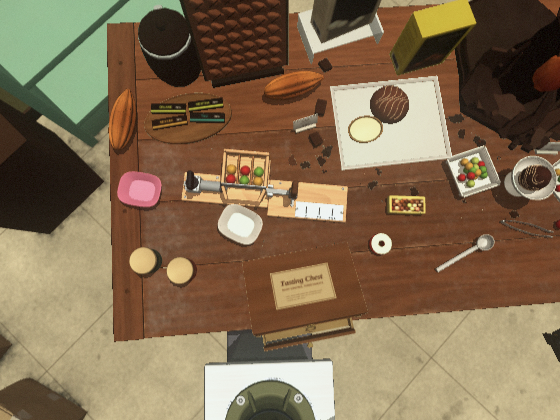

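The scene view shows the dispenser in the middle: knob near (197,232), dish (265,248), tins in front and the chest on the right. In the top view the knob is near (192,182), lanes (245,170), handle (290,192), scale (320,210) and dish (240,224). I'll zoom in on both.

Run:
```python
import cv2,numpy as np
t=np.load("top0.npz")["im"][140:240,170:360]; s=np.load("scene0.npz")["im"][170:280,170:345]
cv2.imwrite("pics/tc.png",cv2.resize(t,None,fx=4.2,fy=4.2,interpolation=cv2.INTER_CUBIC))
cv2.imwrite("pics/sc.png",cv2.resize(s,None,fx=4.5,fy=4.5,interpolation=cv2.INTER_CUBIC))
d=np.load("top0.npz")["d"]
from cell import env
c=env.get_calibration("top");T=np.array(c["T"])
v,u=np.mgrid[0:420,0:560]
P=np.stack([(u-c["cx"])/c["fx"]*d,(v-c["cy"])/c["fy"]*d,d],-1)@T[:3,:3].T+T[:3,3]
np.save("topP.npy",P)
Z=(P[...,2]*1000).round().astype(int)
print("knob");print(Z[168:200:2,180:224:2])
print("handle");print(Z[176:212:2,262:308:2])
for k,(a,b,e,f) in dict(chest=(240,360,240,350),).items():
    print(k,np.nanmax(P[a:b,e:f,2]),P[a:b,e:f,0][P[a:b,e:f,2]>.05].min(),P[a:b,e:f,0][P[a:b,e:f,2]>.05].max())
```

```text
knob
[[-2  4  3 -1  1 -2  5  3 -1  2  0  2  0  0  0  2  1  0 -1 -2  1 71]
 [ 0  1  0  2 92 88  3  1  3 -1 -1  2  1  1  1  2  0  0  3  2  0 72]
 [ 3  0 -2 14 90 91 87  0 -3  3  3 -1 -2  5  2  0  2  0  3  3  2 74]
 [ 2  3 11 15 92 92 85  8 12 11 12 12 14 12  7 12 12 13  0 -1 -2 74]
 [ 1  0  9 47 91 92 85 60 46 51 47 13 10 11 15 11 14 16 17 13 15 72]
 [ 0  2 12 46 90 91 87 56 59 49 47 13 16 15 12 11 11 10 12 13 13 69]
 [ 0  3 13 62 91 91 82 64 60 45 43 35 34 35 32 33 10 12 11 13 12 70]
 [ 1  0 35 57 91 92 82 67 60 54 42 36 38 43 37 37 40 37 40 40 44 72]
 [ 1  4 35 61 90 90 82 59 60 49 40 42 40 38 40 39 40 40 42 38 44 59]
 [ 1  2 14 49 91 90 79 57 54 50 38 34 39 38 39 40 40 37 41 39 43 67]
 [ 4 -1 11 52 83 84 73 49 50 47 34 39 34 37 35 36 39 37 36 35 37 67]
 [ 0 11 10 38 43 44 46 49 50 44 28 13 12 27 29 29 30 32 34 31 37 64]
 [-1 11 13 13 12 11 17 17 24 26 22 14 13 14 12 12 14 12 12 11 14 13]
 [ 1 12 14 14 13 11 14 16 13 10 15  9 11 11 14 11 15 13 11 13 10 10]
 [-2 14 11 13 14 14 13 12 14 10 12 14 14 15 11 12 12 12  9 18 15 14]
 [ 4  8 17 13 15 15 11 14 15 13  9 10 14 16 13 16 12 12 12 1
[... 1540 characters left out ...]
   14    9   11   15   12   15   15]
 [  13    8   14   11   10   12   13   13   16   12   14   13   13   12
    15   12   14   14   16   15   17   13   16]
 [  11   12   11   12   11   12   15   12   11    8    9   12   14   11
    10   21   12   14   15   15   12   16   14]
 [  11   11   12   11   14   14   11   12   10   12   13   11   14   14
    11   13   10   14   15   14   14   17   14]
 [  -3    4    0   12   14   13   14   14   11   12   11   12   13   15
    11   12   12   14   16   15   13   12   17]
 [   3    2    2   12   12   14   12   14   11   11   13   13   14   12
    10   10   13   12   10   16   15   15   17]]
chest 1.0195567933926417 0.1915826318316772 0.4365931338970047
```

View pics/tc.png

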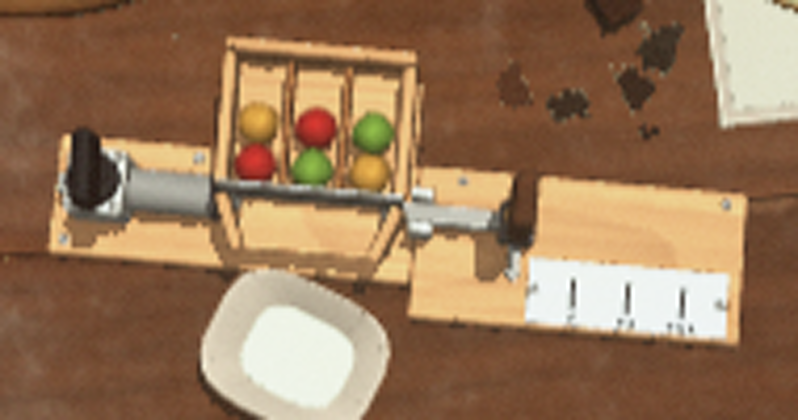

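View pics/sc.png

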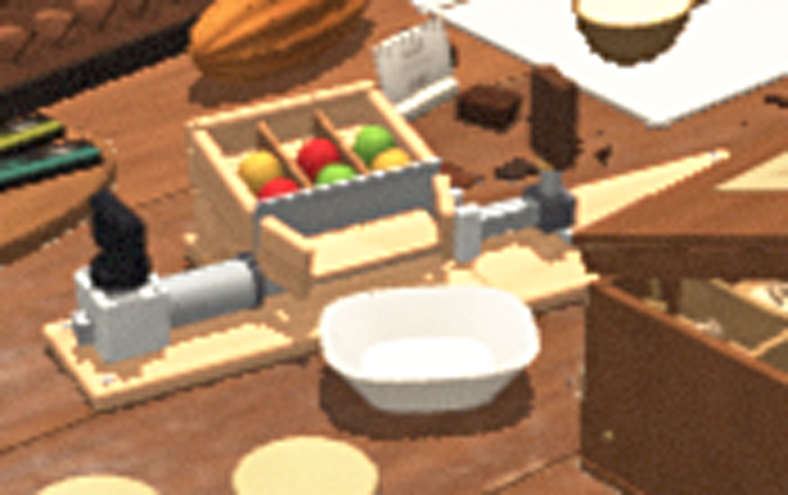

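The crops show the knob bar at crop (88,165), nearly along the dispenser's x. The paddle is at (522,208), the pointer at (513,265), and the scale lines are at x≈573, 627 and 682. The paddle also shows in the scene view at (553,115). Next I'll measure from both views.

```bash
cat > h.py <<'E'
from cell import env
import numpy as np, cv2
C={n:env.get_calibration(n) for n in("scene","top")}
def cloud(n,d):
    c=C[n];T=np.array(c["T"]);v,u=np.mgrid[0:420,0:560]
    return np.stack([(u-c["cx"])/c["fx"]*d,(v-c["cy"])/c["fy"]*d,d],-1)@T[:3,:3].T+T[:3,3]
def ray(n,u,v,z):
    c=C[n];T=np.array(c["T"]);r=T[:3,:3]@np.array([(u-c["cx"])/c["fx"],(v-c["cy"])/c["fy"],1]);o=T[:3,3]
    return o+r*(z-o[2])/r[2]
E
python3 - <<'E'
from h import *
np.set_printoptions(precision=4,suppress=True)
L={n:np.load(n+"0.npz") for n in("top","scene")}
P={n:cloud(n,L[n]["d"]) for n in L}
def crop(u,v): return 170+(u+.5)/4.2-.5,140+(v+.5)/4.2-.5
e=[ray("top",*crop(*p),.012) for p in((420,168),(747,195),(410,317),(738,345),(65,135),(50,250))]
for p in e: print("base",p)
for a,b in((0,1),(2,3)):
    d=e[a]-e[b]; print("yaw",np.degrees(np.arctan2(-d[0],d[1])))
for p in((573,293),(627,300),(682,302)): print("line",ray("top",*crop(*p),.014))
print("pointer",ray("top",*crop(513,268),.02))
for n in P:
    Q=P[n].reshape(-1,3)
    for nm,c,zl in(("knob",(.42,.215),.08),("handle",(.42,-.02),.08)):
        k=0
        if n=="top": 
            u,v=((190,178) if nm=="knob" else (294,189)); k=P[n][v,u]
            print(nm,"px",k); cen=k[:2]; globals()[nm]=cen
        cen=globals()[nm]
        m=(np.hypot(*(Q[:,:2]-cen).T)<.035)&(Q[:,2]>zl)&(Q[:,2]<.12)
        S=Q[m]; r=cv2.minAreaRect((S[:,:2]*1000).astype(np.float32))
        print(n,nm,m.sum(),"zmax",np.percentile(S[:,2],[50,95]),"mean",S.mean(0),"rect",r)
d=P["top"]
# dish rim
Q=d.reshape(-1,3);ch=np.load("topP.npy")
W=(d[...,2]>.05)&(d[...,2]<.4)
for a,b in((245,400),):
  m=W[235:360,235:375]; S=d[235:360,235:375][m]; print("chest",S.min(0),S.max(0))
print("dish",ray("top",240,223,.008))
m=(Q[:,2]>.05)&(Q[:,2]<.3)&(np.abs(Q[:,0]-.45)<.15)&(np.abs(Q[:,1]+.15)<.25)
E
```

```text
base [ 0.6103 -0.0147  0.012 ]
base [ 0.5883 -0.2185  0.012 ]
base [ 0.5169 -0.0062  0.012 ]
base [ 0.4944 -0.2079  0.012 ]
base [0.6365 0.2056 0.012 ]
base [0.5642 0.2145 0.012 ]
yaw -6.169393235858661
yaw -6.376256856412142
line [ 0.529  -0.1071  0.014 ]
line [ 0.5238 -0.1403  0.014 ]
line [ 0.5217 -0.1742  0.014 ]
pointer [ 0.5446 -0.0702  0.02  ]
knob px [0.6017 0.177  0.0911]
top knob 105 zmax [0.0906 0.0928] mean [0.6001 0.1787 0.0896] rect ((600.4208374023438, 178.74468994140625), (11.586949348449707, 43.500404357910156), 89.41486358642578)
handle px [ 0.5655 -0.0712  0.1083]
top handle 92 zmax [0.1071 0.1101] mean [ 0.5695 -0.0723  0.1047] rect ((571.5665283203125, -72.11756134033203), (13.280285835266113, 32.48392105102539), 87.5895767211914)
scene knob 85 zmax [0.088  0.0903] mean [0.5954 0.1816 0.0871] rect ((598.7342529296875, 180.1259765625), (13.500738143920898, 46.26640319824219), 87.06941986083984)
scene handle 133 zmax [0.0968 0.1075] mean [ 0.5659 -0.0705  0.0959] rect ((568.43505859375, -73.14006042480469), (14.93852710723877, 35.37583923339844), 88.48039245605469)
chest [ 0.1916 -0.2114  0.0503] [0.4366 0.0528 0.1932]
dish [0.4986 0.0646 0.008 ]
```

The measurements agree. Knob axis is at (0.600, 0.179), top at 91 mm, bar at about -2° in world. The handle is at (0.570, -0.0725), top at 108 mm. The dispenser yaw is about -6.4°, and pointer to second line measures 72 mm. The chest top is 0.193 m, so I'll travel above it.

Call:
drive_tool:
  moves:
    - [[0,0,-15],[0,0,0.106],0]
    - [[0,0,-15],[0,0,0.106],0]
    - [[0,0,-15],[0,0,0.106],0]
    - [[0,0,-15],[0,0,0.106],0]
    - [[13.7,-32.8,0],[0,0,0],0]
    - [[13.7,-32.8,0],[0,0,0],0]
    - [[13.7,-32.8,0],[0,0,0],0]
    - [[13.7,-32.8,0],[0,0,0],0]
    - [[13.7,-32.8,0],[0,0,0],0]
    - [[13.7,-32.8,0],[0,0,0],0]
    - [[13.7,-32.8,0],[0,0,0],0]
    - [[13.7,-32.8,0],[0,0,0],0]
  newtons: 15

```text
time_s: 1.1
tool_pos: [0.3681, -0.3383, 0.3042]
tool_rot: [-180.0, 0.0, -1.6]
force: [1.0, 0.4, 0.2]
grip_width: 0.0873
grasp_force: 0.0
```

Call:
drive_tool:
  moves:
    - [[13.7,-32.8,0],[0,0,0],0.3]
    - [[13.7,-32.8,0],[0,0,0],0.3]
    - [[13.7,-32.8,0],[0,0,0],0.3]
    - [[13.7,-32.8,0],[0,0,0],0.3]
    - [[13.7,-32.8,0],[0,0,0],0.3]
    - [[13.7,-32.8,0],[0,0,0],0.3]
    - [[13.7,-32.8,0],[0,0,0],0.3]
    - [[13.7,-32.8,0],[0,0,0],0.3]
    - [[13.7,-32.8,0],[0,0,0],0.3]
    - [[13.7,-32.8,0],[0,0,0],0.3]
    - [[13.7,-32.8,0],[0,0,0],0.3]
    - [[13.7,-32.8,0],[0,0,0],0.3]

```text
time_s: 2.1
tool_pos: [0.5431, 0.0503, 0.3044]
tool_rot: [180.0, 0.0, -1.6]
force: [0.5, 0.2, 0.1]
grip_width: 0.0613
grasp_force: 0.0
```

Call:
drive_tool:
  moves:
    - [[13.3,-32.5,0],[0,0,0],0.4]
    - [[13.3,-32.5,0],[0,0,0],0.4]
    - [[13.3,-32.5,0],[0,0,0],0.4]
    - [[13.3,-32.5,0],[0,0,0],0.4]
    - [[0,0,30],[0,0,0],0.4]
    - [[0,0,30],[0,0,0],0.4]
    - [[0,0,30],[0,0,0],0.4]
    - [[0,0,30],[0,0,0],0.4]
    - [[0,0,25],[0,0,0],0.4]

```text
time_s: 2.85
tool_pos: [0.5986, 0.1769, 0.1567]
tool_rot: [179.9, 0.1, -1.5]
force: [0.1, -0.2, 0.1]
grip_width: 0.052
grasp_force: 0.0
```

Run:
```python
from h import *
o=env.get_obs();print(o["tool_pos"],o["qpos"])
for n in C:
    im,d=env.read_camera(n); np.savez(n+"1.npz",im=im,d=d)
    if n=="scene": cv2.imwrite("pics/s1.png",cv2.resize(im[130:280,130:330],None,fx=4,fy=4,interpolation=cv2.INTER_CUBIC))
```

```text
[0.59856426 0.17690977 0.1566751 ] [  12.83448855   23.38623089  -40.04438151   92.06754552   15.70204507
   70.47007096 -121.76356497]
```

View pics/s1.png

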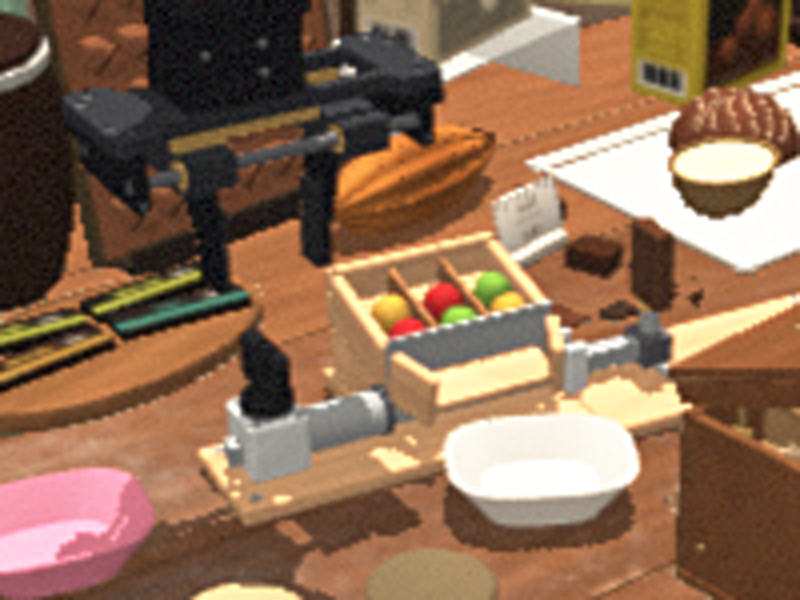

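The open fingers sit over the knob bar, one on each side, and clear of the ramp. Going down and closing.

Call:
drive_tool:
  moves:
    - [[1,-2.4,0],[0,0,0],0.4]
    - [[0,0,20],[0,0,0],0.4]
    - [[0,0,20],[0,0,0],0.4]
    - [[0,0,20],[0,0,0],0.4]
    - [[0,0,16],[0,0,0],0.4]
    - [[0,0,0],[0,0,0],0.4]

```text
time_s: 3.45
tool_pos: [0.6002, 0.1794, 0.0826]
tool_rot: [180.0, 0.1, -1.6]
force: [-0.5, -1.4, -0.2]
grip_width: 0.0524
grasp_force: 0.0
```

Call:
drive_tool:
  moves:
    - [[0,0,0],[0,0,0],1]
    - [[0,0,0],[0,0,0],1]
    - [[0,0,0],[0,0,0],1]
    - [[0,0,0],[0,0,0],1]
    - [[0,0,0],[0,0,0],1]
    - [[0,0,0],[0,0,0],1]
    - [[0,0,0],[0,0,0],1]
    - [[0,0,0],[0,0,0],1]

```text
time_s: 4.12
tool_pos: [0.6011, 0.18, 0.0845]
tool_rot: [-180.0, -0.1, -1.6]
force: [-0.7, -0.4, 4.1]
grip_width: 0.0128
grasp_force: 32.6
```

Call:
drive_tool:
  moves:
    - [[0,0,0],[0,0,-0.1],1]
    - [[0,0,0],[0,0,-0.1],1]
    - [[0,0,0],[0,0,-0.1],1]
    - [[0,0,0],[0,0,-0.1],1]
    - [[0,0,0],[0,0,-0.1],1]
    - [[0,0,0],[0,0,-0.1],1]
    - [[0,0,0],[0,0,-0.1],1]
    - [[0,0,0],[0,0,-0.1],1]
    - [[0,0,0],[0,0,-0.1],1]
    - [[0,0,0],[0,0,-0.1],1]
    - [[0,0,0],[0,0,-0.1],1]
    - [[0,0,0],[0,0,-0.1],1]

```text
time_s: 5.12
tool_pos: [0.6013, 0.1797, 0.0845]
tool_rot: [179.9, -0.0, 67.4]
force: [-0.6, -0.6, 5.1]
grip_width: 0.013
grasp_force: 32.6
```

Run:
```python
from h import *
o=env.get_obs();print(o["tool_pos"],o["tool_rot"],o["force"],o["wrist_torque"],o["qpos"][6],o["grip_width"])
```

```text
[0.60126266 0.17965841 0.08447578] [ 1.79936655e+02 -2.15191391e-02  6.74471130e+01] [-0.58691159 -0.58266384  5.12855417] [-0.11255848  0.18445291 -0.06928882] -60.98259798913019 0.013046059626549679
```

Call:
drive_tool:
  moves:
    - [[0,0,0],[0,0,-0.05],1]
    - [[0,0,0],[0,0,-0.05],1]
    - [[0,0,0],[0,0,-0.05],1]
    - [[0,0,0],[0,0,-0.03],1]
    - [[0,0,0],[0,0,0],1]
    - [[0,0,0],[0,0,0],1]

```text
time_s: 5.62
tool_pos: [0.6013, 0.1796, 0.0845]
tool_rot: [180.0, -0.0, 77.4]
force: [-0.8, -1.4, 6.1]
grip_width: 0.0128
grasp_force: 32.4
```

Run:
```python
from h import *
o=env.get_obs();print(o["tool_pos"],o["tool_rot"],o["force"],o["wrist_torque"],o["qpos"][6],o["grip_width"])
```

```text
[0.60129198 0.17958265 0.08445153] [ 1.79950520e+02 -2.07486383e-02  7.74309802e+01] [-0.7930143  -1.41453825  6.10025858] [-0.07645137  0.19828727 -0.31585625] -51.924701932424824 0.012832929589661998
```

The knob is against its stop: yaw 77.4° and torque -0.32 N m. Opening, lifting, turning back and moving over the handle.

Call:
drive_tool:
  moves:
    - [[0,0,0],[0,0,0.01],0.4]
    - [[0,0,0],[0,0,0],0.4]
    - [[0,0,0],[0,0,0],0.4]
    - [[0,0,0],[0,0,0],0.4]
    - [[0,0,0],[0,0,0],0.4]
    - [[0,0,-25],[0,0,0],0.4]
    - [[0,0,-30],[0,0,0],0.4]
    - [[0,0,-30],[0,0,0],0.4]
    - [[0,0,-30],[0,0,0],0.4]

```text
time_s: 6.37
tool_pos: [0.6, 0.1797, 0.1992]
tool_rot: [-179.9, 0.0, 77.0]
force: [1.0, -0.2, -0.3]
grip_width: 0.0517
grasp_force: 0.0
```

Call:
drive_tool:
  moves:
    - [[0,0,0],[0,0,0.122],0.4]
    - [[0,0,0],[0,0,0.122],0.4]
    - [[0,0,0],[0,0,0.122],0.4]
    - [[0,0,0],[0,0,0.122],0.4]
    - [[0,0,0],[0,0,0.122],0.4]
    - [[0,0,0],[0,0,0.122],0.4]
    - [[0,0,0],[0,0,0.122],0.4]
    - [[0,0,0],[0,0,0.122],0.4]
    - [[0,0,0],[0,0,0.122],0.4]
    - [[0,0,0],[0,0,0.122],0.4]
    - [[0,0,0],[0,0,0.122],0.4]
    - [[0,0,0],[0,0,0.121],0.4]

```text
time_s: 7.37
tool_pos: [0.6002, 0.1797, 0.198]
tool_rot: [180.0, 0.1, -7.2]
force: [0.4, -0.6, 0.4]
grip_width: 0.0518
grasp_force: 0.0
```

Call:
drive_tool:
  moves:
    - [[0,36,0],[0,0,0],0.4]
    - [[0,36,0],[0,0,0],0.4]
    - [[0,36,0],[0,0,0],0.4]
    - [[0,36,0],[0,0,0],0.4]
    - [[0,36,0],[0,0,0],0.4]
    - [[0,36,0],[0,0,0],0.4]
    - [[0,36,0],[0,0,0],0.4]
    - [[0,0,0],[0,0,0],0.4]

```text
time_s: 8.03
tool_pos: [0.5689, -0.0809, 0.1976]
tool_rot: [179.7, 0.1, -7.6]
force: [-0.2, -1.0, -0.1]
grip_width: 0.0524
grasp_force: 0.0
```

Run:
```python
from h import *
np.set_printoptions(precision=4,suppress=True)
o=env.get_obs();print(o["tool_pos"],o["tool_rot"],o["force"],o["qpos"],o["grip_width"])
a=np.radians(o["tool_rot"][2]); xt=np.array([np.cos(a),np.sin(a)]);yt=np.array([np.sin(a),-np.cos(a)])
d=np.array([.570,-.0725])-o["tool_pos"][:2]; print("tool shift mm",1e3*d@xt,1e3*d@yt)
im,dd=env.read_camera("scene"); cv2.imwrite("pics/s2.png",cv2.resize(im[130:280,150:350],None,fx=4,fy=4,interpolation=cv2.INTER_CUBIC))
P=cloud("scene",dd); Q=P.reshape(-1,3)
for c in((.5995,.1793),(.570,-.0725)):
    m=(np.hypot(*(Q[:,:2]-c).T)<.035)&(Q[:,2]>.08)&(Q[:,2]<.12);S=Q[m]
    print(m.sum(),cv2.minAreaRect((S[:,:2]*1000).astype(np.float32)) if m.sum()>3 else "")
```

```text
[ 0.5689 -0.0809  0.1976] [179.6753   0.0909  -7.5717] [-0.2465 -0.9809 -0.0565] [ 36.9744  14.1079 -36.6047  96.6479   9.1051  72.2848 -99.1764] 0.052370036386489516
tool shift mm -0.018981195293265474 -8.479495898102956
110 ((596.7745361328125, 180.31356811523438), (42.12053680419922, 14.315077781677246), 75.25347137451172)
135 ((570.3289184570312, -72.29815673828125), (16.502038955688477, 38.54422378540039), 85.6943130493164)
```

View pics/s2.png

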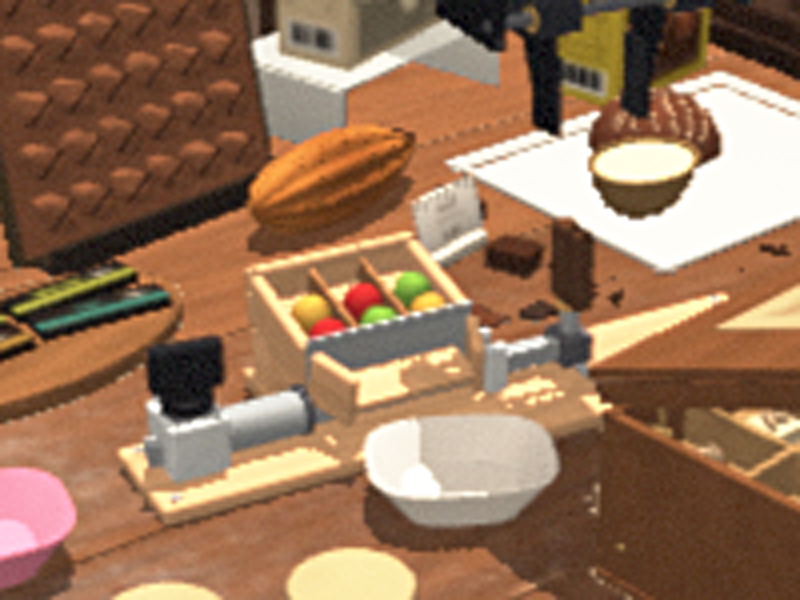

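The knob bar now lies in line with the slide (75° in world, about 1.42 rad), and all balls are still in. Going down onto the paddle.

Call:
drive_tool:
  moves:
    - [[0,-8.5,0],[0,0,-0.02],0.4]
    - [[0,0,28],[0,0,0],0.4]
    - [[0,0,28],[0,0,0],0.4]
    - [[0,0,28],[0,0,0],0.4]
    - [[0,0,18],[0,0,0],0.4]
    - [[0,0,10],[0,0,0],0.4]
    - [[0,0,0],[0,0,0],0.4]
  newtons: 25

```text
time_s: 8.67
tool_pos: [0.57, -0.0592, 0.0842]
tool_rot: [-179.9, 0.3, -5.5]
force: [-0.6, 0.0, -0.7]
grip_width: 0.0521
grasp_force: 0.0
```

Call:
drive_tool:
  moves:
    - [[0,0,0],[0,0,0],1]
    - [[0,0,0],[0,0,0],1]
    - [[0,0,0],[0,0,0],1]
    - [[0,0,0],[0,0,0],1]
    - [[0,0,0],[0,0,0],1]
    - [[0,0,0],[0,0,0],1]
    - [[0,0,0],[0,0,0],1]
    - [[0,0,0],[0,0,0],1]

```text
time_s: 9.33
tool_pos: [0.5716, -0.073, 0.0881]
tool_rot: [179.3, -0.1, -6.2]
force: [-2.2, -19.1, 4.9]
grip_width: 0.0145
grasp_force: 24.9
```

Call:
drive_tool:
  moves:
    - [[0,6,0],[0,0,0],1]
    - [[0,6,0],[0,0,0],1]
    - [[0,6,0],[0,0,0],1]
    - [[0,6,0],[0,0,0],1]
    - [[0,6,0],[0,0,0],1]
    - [[0,6,0],[0,0,0],1]
    - [[0,6,0],[0,0,0],1]
    - [[0,5,0],[0,0,0],1]
    - [[0,4,0],[0,0,0],1]
    - [[0,3,0],[0,0,0],1]
    - [[0,0,0],[0,0,0],1]
    - [[0,0,0],[0,0,0],1]
  newtons: 30

```text
time_s: 10.33
tool_pos: [0.5671, -0.1137, 0.0878]
tool_rot: [-179.9, -0.1, -5.6]
force: [-0.2, 5.4, 7.1]
grip_width: 0.014
grasp_force: 30.1
```

```bash
cat > g.py <<'E'
from h import *
np.set_printoptions(precision=4,suppress=True)
o=env.get_obs();p=o["tool_pos"];print(o["time_s"],p,o["tool_rot"],o["force"],o["grip_width"],o["grasp_force"])
d=p[:2]-[.5716,-.073]; print("along -y_disp mm",1e3*d@[-.1115,-.9938],"along x mm",1e3*d@[.9938,-.1115])
E
python3 g.py
```

```text
10.3333 [ 0.5671 -0.1137  0.0878] [-179.8807   -0.0916   -5.6498] [-0.1688  5.4336  7.1117] 0.013994756034515663 30.074559459462762
along -y_disp mm 40.90934080998182 along x mm 0.03880185645895473
```

Call:
drive_tool:
  moves:
    - [[0,5,0],[0,0,0],1]
    - [[0,5,0],[0,0,0],1]
    - [[0,5,0],[0,0,0],1]
    - [[0,4,0],[0,0,0],1]
    - [[0,4,0],[0,0,0],1]
    - [[0,3,0],[0,0,0],1]
    - [[0,2,0],[0,0,0],1]
    - [[0,1,0],[0,0,0],1]
    - [[0,0,0],[0,0,0],1]
    - [[0,0,0],[0,0,0],1]

```text
time_s: 11.17
tool_pos: [0.564, -0.1412, 0.0878]
tool_rot: [-179.8, -0.0, -5.6]
force: [-1.7, 7.8, 7.9]
grip_width: 0.014
grasp_force: 30.1
```

```bash
python3 g.py
python3 - <<'E'
from h import *
im,d=env.read_camera("top"); np.savez("top3.npz",im=im,d=d)
s,_=env.read_camera("scene")
a=cv2.resize(im[140:240,170:360],(798,420),interpolation=cv2.INTER_CUBIC)
cv2.imwrite("pics/t3.png",a)
E
python3 g.py
```

```text
11.1667 [ 0.564  -0.1412  0.0878] [-179.8155   -0.0413   -5.5842] [-1.7146  7.7954  7.8577] 0.01396749326094174 30.07231137016788
along -y_disp mm 68.57145753806918 along x mm 0.08242302619518949
11.2667 [ 0.564  -0.1411  0.0878] [-179.814    -0.0427   -5.5815] [-0.7791  7.1482  8.3118] 0.014127123845104039 30.07326495135203
along -y_disp mm 68.52291301734324 along x mm 0.0832434512909419
```

View pics/t3.png

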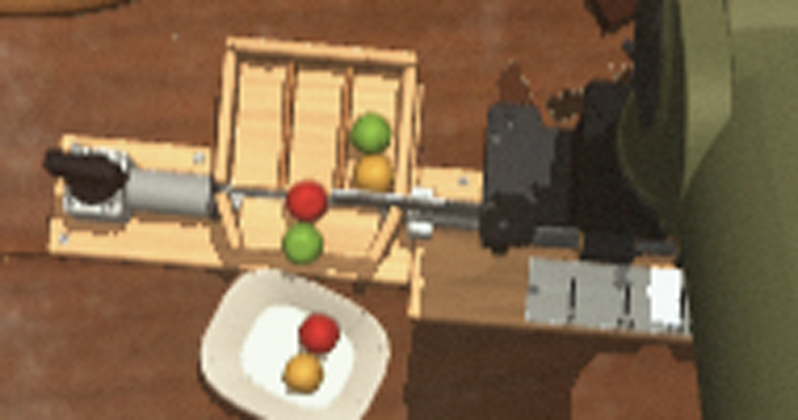

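The two lock-side balls are in the dish and the middle pair is rolling out. The handle-side pair is still behind the blade. The slide is 68.5 mm out, so it needs 3.5 mm more.

Call:
drive_tool:
  moves:
    - [[0,2,0],[0,0,0],1]
    - [[0,2,0],[0,0,0],1]
    - [[0,0,0],[0,0,0],1]
    - [[0,0,0],[0,0,0],1]
    - [[0,0,0],[0,0,0],1]
    - [[0,0,0],[0,0,0],1]
    - [[0,0,0],[0,0,0],1]
    - [[0,0,0],[0,0,0],1]
    - [[0,0,0],[0,0,0],1]
    - [[0,0,0],[0,0,0],1]
    - [[0,0,0],[0,0,0],1]
    - [[0,0,0],[0,0,0],1]

```text
time_s: 12.27
tool_pos: [0.5636, -0.1449, 0.0878]
tool_rot: [-179.8, -0.0, -5.6]
force: [-3.0, 8.7, 7.6]
grip_width: 0.014
grasp_force: 30.1
```

```bash
python3 g.py
python3 - <<'E'
from h import *
im,d=env.read_camera("top"); s,_=env.read_camera("scene")
a=cv2.resize(im[140:240,170:360],(798,420),interpolation=cv2.INTER_CUBIC)
b=cv2.resize(s[190:270,230:310],(180,180),interpolation=cv2.INTER_CUBIC)
o=np.zeros((600,798,3),np.uint8);o[:420]=a;o[420:,:180]=b
cv2.imwrite("pics/t4.png",o)
def crop(u,v): return 170+(u+.5)/4.2-.5,140+(v+.5)/4.2-.5
# blade top edge: grey column where it ends, along lane row
E
```

```text
12.2667 [ 0.5636 -0.1449  0.0878] [-179.8066   -0.0322   -5.5739] [-2.9889  8.7193  7.6302] 0.013957665886866314 30.07609966211021
along -y_disp mm 72.37555614689201 along x mm 0.0658167183738172
```

View pics/t4.png

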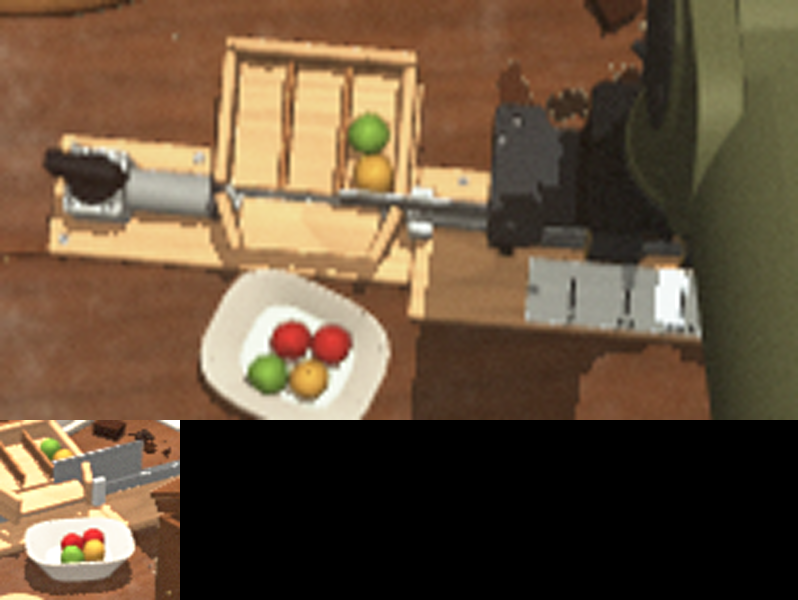

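All four balls lie in the dish and the handle-side pair is behind the blade. The slide is held steady at 72.4 mm out, and the dish hasn't moved. Handing in.

```bash
python3 -c "
from cell import env
print(env.sign_off())"
```

```text
the job is handed in; nothing more can be done
None
```

The job is handed in, with no verdict returned: the knob is turned counter-clockwise to its stop, the gripper holds the slide at about 72 mm (tool travel from home; pointer tip hidden by the gripper), the four balls from the two far lanes are in the dish and the handle-side lane is still shut.

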